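# Check the next battery in the carousel with the spring probe

## Robot

A 6-joint arm with a two-finger parallel gripper is mounted at the origin on a cart in front of the work surface, level with it; the furniture and walls round the work are solid. World frame = base frame: x ahead of the robot, y to its left, z up, the work surface at z = 0. Lengths are in m, angles in rad, forces in N, time in s.
With the tool pointing down it reaches from about 0.3 to 0.75 m from the base axis. Payload 8.5 kg.
Tool frame: the origin (TCP) lies where the fingers leave the gripper's body, on its centre line; the fingertips stand 64 mm ahead of it and the grasp point (between the pads) lies 45 mm ahead of it; z points along the fingers, y is the line along which they close (so a half turn about z gives the same grasp; the last joint's range is limited). The gripper opens to 88 mm and grips with 3 to 60 N. Pads are 18 mm wide; open, the fingers measure 123 mm over their backs; the gripper's body (75 mm by 187 mm) begins 45 mm behind the grasp point.
Start: joints at [-1.402, 0.381, 1.297, -0, 1.464, -0.215], TCP at [0.206, -0.51, 0.303] pointing down, gripper open.
Joint ranges: [-3.11, 3.11], [-0.89, 2.33], [0.22, 2.48], [-1.42, 4.56], [0.17, 2.85], [-2.88, 2.88]. Speed limits (rad/s): [2.39, 2.39, 3.14, 3.14, 3.14, 3.14].

## Interface

Orientations are given as a unit quaternion [x, y, z, w].
In Python, from bench import arm gives the robot as it stands.
- The arm moves only by the shell command python3 -m crank 'ROWS'. ROWS is JSON, a list of rows, each a list of 7 numbers: the shift along the tool's x, y, z each as a share of 0.3 m, from -1 to 1, then the turn, a rotation vector about the tool's x, y, z each as a share of 30 degrees, from -1 to 1, then the opening, from 0 (shut) to 1 (fully open). In form: [[x, y, z, wx, wy, wz, claw], ...]. A call has 1 to 12 rows; each row is the pose to reach, as a shift and turn from the pose commanded when the call began, along the tool's axes at that moment; what a row does not reach only later rows make up. A row lasts 1/10 s, in which the tool goes at most 50 mm and 8.59 degrees, less where a joint would pass 70% of its speed; a pose out of reach is approached as far as the arm can. A call with a number of a shift or a turn outside -1 to 1 is refused whole. A call with a gripper value outside its range is refused whole. The fingers move at their own pace and stop on an object; the grip force is fixed at half the most. Time passes only in rows, so rows that repeat a pose let the fingers close. It gives the time, the measured TCP pose, the force, the opening and the grip force at its end, in the units of the state.
- arm.read_state(): the state, without advancing time (a new reading comes with each control period).
- arm.snapshot(name): name is "side" or "top"; returns a dict with "pixels" (420x560x3 uint8, red, green, blue), "depth" (420x560 float32, m along the optical axis (not along the pixel's ray), 0 where there is no reading), "fx", "fy", "cx", "cy" (pixels), "view" (4x4, takes a point from world to camera coordinates). Camera axes: x right, y down, z forward; pixel columns grow to the right and rows downward; lengths in m; the calibration is good to about 2 mm. A picture is of the moment at which its call begins.
- arm.close_job(): hands the job in; it is judged then, once.
The state is a dict: "t": time; "joints": joint angles; "joint_vel": joint speeds; "joint_torque": joint torques, N m; "eef_pos": TCP position; "tcp_rot": TCP orientation; "ft_force": force on the tool from outside, world axes, zero at the start; "ft_torque": the same for the moment, N m; "finger_gap": finger opening in m; "grasp_force": force on a finger pad.
Only numpy, scipy, OpenCV 4.12 (cv2) and the standard library are available. Lean on these libraries where they do the work, as an engineer would, in place of code of your own. Each camera call takes 0.05 s, during which the arm holds its last target. There are 200 camera calls.

## Task

The battery at the pointer of the battery carousel has been checked: turn the carousel by its knob one click clockwise (seen from above), so that the next battery stands at the pointer, and let the knob go. Then take the spring-tipped probe from its sloping holder and hold it upright with its tip on the middle of the top of the battery at the pointer, pressing lightly so that the spring tip is pushed in about half way. Finish while holding it there, and leave everything else on the desk where it is.

Things in the scene. Friction and masses are not known exactly. Their poses are not given: they have to be found in the camera images.
- carousel: battery carousel, fixed: grey housing 150 x 140 x 24 mm (x, y, z); origin: centre of its underside. About its z axis turns a white plate, 112 mm diameter (top at z = 34 mm), with six upright batteries (15 mm thick, tops at z = 84 mm) clipped in every 60 degrees at 42 mm radius. A bright metal pointer post (51 mm high) stands in the middle of the housing's -x edge
- turret (a joint): turn of the carousel plate in rad, growing clockwise seen from above. It clicks every 1.047 rad (60 degrees): a hidden spring (about 0.2 N m) pulls it to the nearest click when let go. Starts at the click 0; the next click clockwise is 1.047
- knob (a point): on the plate's axis, 116 mm above the desk: middle of the black knob bar, 50 mm long x 14 mm wide x 32 mm high (z = 100 to 132 mm), that stands on a 16 mm post in the middle of the plate and turns with it. This frame turns with the plate: the bar lies along its x axis and is gripped across its y axis
- station (a point): middle of the top of whichever battery stands at the pointer, 84 mm above the desk: fixed in the carousel's frame at x = -42 mm, y = 0
- holder: probe holder, fixed to the desk: dark steel foot 100 x 70 x 10 mm with a sloping black tube (19 mm outside, 12 mm bore) that leans 20 degrees, its top towards the holder's -x; origin: centre of its underside
- mouth (a point): centre of the tube's mouth, 92 mm above the desk, 20 mm to the -x side of the holder's origin
- probe: test probe, 80 g, loose in the holder: black square handle 20 x 20 x 60 mm, below it a 10 mm shaft, 60 mm long, and a brass spring tip (5 mm thick, 18 mm out). Origin: centre of the handle's lower end, which rests on the tube's mouth; z runs up the handle (0 to 60 mm, then a 4 mm button), the tip ends at z = -78 mm; x, y square to the handle's sides. At first it leans 20 degrees, like the tube
- tip (a joint): how far the spring tip is pushed into the shaft, in m: 0 out, 0.010 fully in (hard stop); the spring needs about 0.5 N to begin and 3 N at the stop
- tip_end (a point): the very end of the brass spring tip
- tape_measure: yellow and black tape measure standing on the desk, 35 x 71 x 60 mm; leave alone
- candle: small round candle in a white cup, 38 mm wide, 17 mm high; leave alone
- tube: lying tube of paste, 40 x 136 x 27 mm; leave alone
- spare_battery: a spare battery lying on the desk, 15 mm thick, 50 mm long; leave alone
- figure: small pale glazed animal figure, 56 mm wide, 60 mm high; leave alone
Not all that is in view belongs to the job. There is more than one size of the probe; the job needs the largest.

How it is judged:
On the way, in this order (a step that is already met when the one before it is completed fails the run):
1. the carousel stands one click further clockwise and the knob is let go, the probe still in its holder (value of joint turret between 0.947 and 1.147 rad and contact force between the fingers and carousel below 0.1 N and distance between probe and mouth below 0.012 m), for 0.2 s.
2. the probe is out of its holder, held by the fingers (distance between probe and mouth above 0.08 m and contact force between the fingers and probe above 1 N and contact force between probe and holder below 0.1 N), for 0.1 s.
At the end, for the whole second after the job is handed in: Carousel within 0.1 rad of the next click; the fingers hold the probe still, within 8 degrees of upright, the tip's end within 5 mm of the middle of the top of the battery at the pointer, touching it with 0.3 to 6 N, the spring tip pushed in 2 to 8 mm; all bystanders within 25 mm of their places (value of joint turret between 0.947 and 1.147 rad and horizontal distance between tip_end and station below 0.005 m and distance between tip_end and station below 0.007 m and angle between probe's own z axis and vertical below 0.14 rad and height (world z) of probe above 0.13 m and value of joint tip between 0.002 and 0.008 m and contact force between probe and carousel between 0.3 and 6 N and contact force between the fingers and probe above 1 N and contact force between probe and holder below 0.1 N and contact force between the fingers and carousel below 0.1 N and linear speed of probe below 0.02 m/s); the arm keeps its last pose, push and grip.
It fails at once if the carousel is turned past the next click (to the one after it) (value of joint turret above 1.65 rad).
It fails at once if the carousel is turned the wrong way, to another click (value of joint turret below -0.55 rad).
It fails at once if the probe is pressed hard on the carousel or its batteries (contact force between probe and carousel above 15 N).
It fails at once if a bystander is moved (distance of any of tape_measure, candle, tube, spare_battery, figure from where it was at the start of the episode above 0.025 m).
It also fails if it takes over 51 s, if anything falls off the work surface, if the arm or the gripper's body presses on something with over 40 N, if the wrist force passes 120 N, or if a joint passes its speed limit or range.

## Working session

There is one attempt and no reset: what is moved stays moved. The work goes in short steps, Python scripts to look and compute and a shell command to move; the robot and the scene stay as the last step left them, time stands still between calls to the robot, and variables do not carry over. Pictures are saved under pics/ and viewed, at most 10 in all, crops included, and the job is handed in when it is done.

```bash
mkdir -p pics; ls; cat > h.py <<'E'
import numpy as np, cv2, pickle
from bench import arm
from scipy.spatial.transform import Rotation as R
def snap(n,tag):
    s=arm.snapshot(n); pickle.dump(s,open(f'pics/{tag}.pkl','wb')); return s
def load(tag): return pickle.load(open(f'pics/{tag}.pkl','rb'))
def save(im,tag): cv2.imwrite(f'pics/{tag}.png',cv2.cvtColor(im,cv2.COLOR_RGB2BGR))
def crop(s,u0,u1,v0,v1,k,tag): save(cv2.resize(s['pixels'][v0:v1,u0:u1],None,fx=k,fy=k,interpolation=cv2.INTER_CUBIC),tag)
def cloud(s):
    v,u=np.mgrid[:420,:560]; d=s['depth']
    P=np.stack([(u-s['cx'])*d/s['fx'],(v-s['cy'])*d/s['fy'],d],-1)
    T=np.linalg.inv(s['view']); return P@T[:3,:3].T+T[:3,3]
def proj(s,p):
    c=s['view'][:3,:3]@np.array(p)+s['view'][:3,3]; return c[0]/c[2]*s['fx']+s['cx'],c[1]/c[2]*s['fy']+s['cy']
def ray(s,u,v,z):
    "world point on pixel ray at height z"
    T=np.linalg.inv(s['view']); d=T[:3,:3]@np.array([(u-s['cx'])/s['fx'],(v-s['cy'])/s['fy'],1]); return T[:3,3]+d*(z-T[2,3])/d[2]
def rel(pos,rot):
    "row numbers for the target TCP pose from the present one"
    st=arm.read_state(); q=R.from_quat(st['tcp_rot']); 
    return np.round(q.inv().apply(np.array(pos)-st['eef_pos'])/.3,3), np.round((q.inv()*rot).as_rotvec(degrees=True)/30,3)
E
python3 - <<'E'
from h import *
st=arm.read_state(); print({k:np.round(v,3) for k,v in st.items()})
ims=[]
for n in('top','side'):
    s=snap(n,n+'0'); save(s['pixels'],n+'0'); print(n,np.round(np.linalg.inv(s['view']),3).tolist(),s['fx'])
E
```

```text
pics
{'t': np.float64(0.0), 'joints': array([-1.402,  0.381,  1.298, -0.   ,  1.464, -0.215]), 'joint_vel': array([ 0.   , -0.   ,  0.002,  0.001,  0.   , -0.001]), 'joint_torque': array([-1.0000e-03, -4.3793e+01, -2.2456e+01,  7.1000e-02,  3.5000e-02,
       -0.0000e+00]), 'eef_pos': array([ 0.206, -0.51 ,  0.302]), 'tcp_rot': array([ 0.982,  0.191,  0.   , -0.001]), 'ft_force': array([0.099, 0.76 , 0.262]), 'ft_torque': array([-0.02 , -0.005, -0.045]), 'grasp_force': np.float64(0.0), 'finger_gap': np.float64(0.088)}
top [[-0.006, -0.983, 0.182, 0.405], [-1.0, 0.007, 0.005, -0.062], [-0.007, -0.182, -0.983, 1.08], [0.0, 0.0, 0.0, 1.0]] 386.00285090123407
side [[-0.9, -0.274, 0.339, 0.078], [-0.436, 0.559, -0.705, 0.938], [0.003, -0.782, -0.623, 0.988], [0.0, 0.0, 0.0, 1.0]] 540.4213001048811
```

View pics/top0.png

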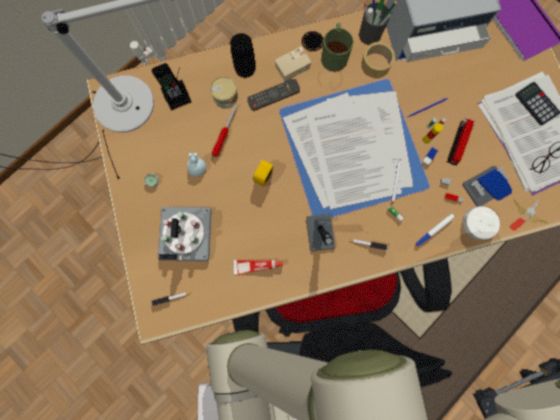

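View pics/side0.png

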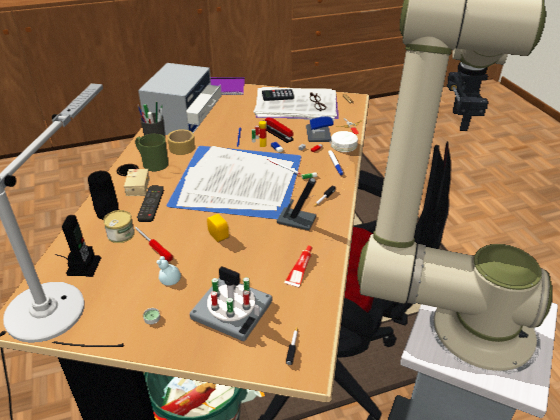

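The top view shows the carousel at (185,235) with its knob at (175,228), and the holder at (320,233). Probe-like items are at (370,244) and (168,298), lying loose, and (322,230), in the sloping holder. The one in the holder fits the task. I'll confirm it in enlarged crops.

```bash
python3 - <<'E'
from h import *
a=load('top0');b=load('side0')
f=lambda s,u,v,w,h,k:cv2.resize(s['pixels'][v:v+h,u:u+w],None,fx=k,fy=k,interpolation=cv2.INTER_CUBIC)
# top row: top cam u150-220,v200-270 ; u290-390,v200-270 (x4)
r1=np.hstack([f(a,150,200,80,75,4),f(a,290,200,120,75,4)])
r2=np.hstack([f(b,185,260,100,75,4),f(b,265,165,100,75,4)])
save(np.vstack([r1,r2]),'crop0') if r1.shape[1]==r2.shape[1] else print(r1.shape,r2.shape)
P=cloud(a)
for u,v in [(175,228),(183,233),(165,205),(313,240),(322,231),(324,238)]: print(u,v,np.round(P[v,u],3))
E
```

```text
175 228 [0.548 0.202 0.129]
183 233 [0.546 0.201 0.053]
165 205 [ 0.635  0.27  -0.002]
313 240 [ 0.53  -0.151  0.005]
322 231 [ 0.544 -0.169  0.083]
324 238 [ 0.518 -0.166  0.15 ]
```

View pics/crop0.png

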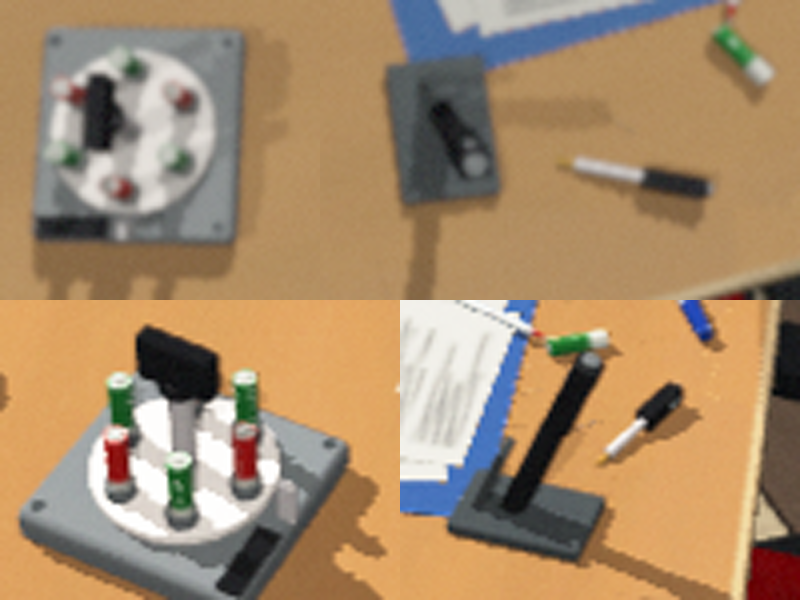

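The crops confirm it: the probe sits in the sloping tube of the steel-foot holder at top (322,235), its handle leaning towards the robot. The loose pen-like one at (370,244) is shorter, so I'm rejecting it. The carousel pointer is at top (180,258), on the side facing the robot, and the knob bar lies roughly along world x. Next I'll get metric fits.

```bash
python3 - <<'E'
from h import *
def rect(X): 
    (c,s,a)=cv2.minAreaRect(X.astype(np.float32)*1000); return np.round(c,1),np.round(s,1),round(a,1)
for n in('top0','side0'):
    s=load(n);P=cloud(s).reshape(-1,3);C=s['pixels'].reshape(-1,3).astype(int)
    near=lambda x,y,r:(np.hypot(P[:,0]-x,P[:,1]-y)<r)
    k=near(.548,.2,.05)&(P[:,2]>.124)&(P[:,2]<.137);print(n,'knob',k.sum(),rect(P[k,:2]),P[k].mean(0),np.percentile(P[k,2],95))
    k=near(.546,.19,.12)&(P[:,2]>.018)&(P[:,2]<.029);print('housing',k.sum(),rect(P[k,:2]))
    k=near(.546,.19,.07)&(P[:,2]>.079)&(P[:,2]<.089)&(C.max(1)>60)
    X=P[k]; 
    cen,lab=[],None
    lab=cv2.kmeans(X[:,:2].astype(np.float32),6,None,(3,50,1e-5),5,0); print('batt',np.round(lab[2],3).tolist(), np.bincount(lab[1].ravel()))
    k=near(.54,-.165,.08)&(P[:,2]>.005)&(P[:,2]<.015);print('foot',k.sum(),rect(P[k,:2]))
    k=near(.53,-.165,.07)&(P[:,2]>.03)&(P[:,2]<.17);X=P[k]
    for z in np.arange(.03,.17,.01):
        m=abs(X[:,2]-z)<.006
        if m.sum()>3: print(' z',round(z,2),m.sum(),np.round(X[m].mean(0),3),np.round(np.ptp(X[m][:,:2],axis=0),3))
    print('top',np.percentile(X[:,2],98))
E
```

```text
top0 knob 119 (array([549.8, 207. ]), array([14. , 48.9]), 87.6) [0.54924816 0.20619641 0.13128781] 0.13480880776452636
housing 1319 (array([550. , 206.9]), array([140.7, 149.5]), 89.1)
batt [[0.5299999713897705, 0.24400000274181366], [0.5720000267028809, 0.24199999868869781], [0.527999997138977, 0.1720000058412552], [0.5680000185966492, 0.17100000381469727], [0.5920000076293945, 0.20600000023841858], [0.5090000033378601, 0.20800000429153442]] [26 24 29 29 24 28]
foot 667 (array([ 556.5, -165.2]), array([138. , 120.2]), 81.9)
 z 0.03 7 [ 0.573 -0.165  0.034] [0.022 0.016]
 z 0.04 17 [ 0.57  -0.168  0.041] [0.032 0.022]
 z 0.05 16 [ 0.567 -0.166  0.05 ] [0.026 0.019]
 z 0.06 37 [ 0.564 -0.169  0.061] [0.032 0.022]
 z 0.07 16 [ 0.557 -0.169  0.068] [0.036 0.021]
 z 0.08 10 [ 0.544 -0.169  0.079] [0.011 0.013]
 z 0.09 5 [ 0.539 -0.171  0.09 ] [0.019 0.012]
 z 0.1 11 [ 0.535 -0.169  0.1  ] [0.015 0.015]
 z 0.11 12 [ 0.533 -0.171  0.111] [0.021 0.017]
 z 0.12 12 [ 0.529 -0.171  0.12 ] [0.015 0.017]
 z 0.13 13 [ 0.524 -0.172  0.13 ] [0.02  0.018]
 z 0.14 23 [ 0.516 -0.174  0.142] [0.023 0.
[... 596 characters left out ...]
(array([ 558.9, -183.7]), array([107.6, 112.8]), 7.8)
 z 0.03 16 [ 0.563 -0.162  0.033] [0.035 0.013]
 z 0.04 30 [ 0.559 -0.162  0.039] [0.04  0.017]
 z 0.05 31 [ 0.556 -0.162  0.051] [0.036 0.016]
 z 0.06 40 [ 0.556 -0.165  0.06 ] [0.039 0.021]
 z 0.07 26 [ 0.541 -0.165  0.069] [0.021 0.011]
 z 0.08 19 [ 0.538 -0.165  0.08 ] [0.018 0.009]
 z 0.09 21 [ 0.533 -0.164  0.09 ] [0.022 0.01 ]
 z 0.1 27 [ 0.529 -0.164  0.101] [0.023 0.01 ]
 z 0.11 26 [ 0.525 -0.164  0.109] [0.023 0.009]
 z 0.12 28 [ 0.522 -0.165  0.12 ] [0.019 0.017]
 z 0.13 27 [ 0.518 -0.166  0.13 ] [0.022 0.014]
 z 0.14 31 [ 0.513 -0.167  0.141] [0.022 0.02 ]
 z 0.15 36 [ 0.513 -0.171  0.149] [0.017 0.022]
top 0.15049783522872165
```

```bash
cat >> h.py <<'E'
def plan(pos,rot,n,p0=None,q0=None):
    "n equal calls from here to the target: prints the row (shift, turn) of each"
    st=arm.read_state(); p=np.array(st['eef_pos'] if p0 is None else p0); q=R.from_quat(st['tcp_rot']) if q0 is None else q0
    rv=(q.inv()*rot).as_rotvec(); d=(np.array(pos)-p)/n
    for i in range(n):
        print(np.round(np.r_[q.inv().apply(d)/.3, rv/n/np.radians(30)],3).tolist()); q=q*R.from_rotvec(rv/n)
def down(yaw): return R.from_euler('z',yaw,degrees=True)*R.from_quat([1,0,0,0])
E
python3 - <<'E'
from h import *
plan([.55,.2085,.26],down(178.5),6)
for n in('top0','side0'):
    s=load(n);P=cloud(s).reshape(-1,3);C=s['pixels'].reshape(-1,3).astype(int)
    k=(np.hypot(P[:,0]-.56,P[:,1]+.165)<.075)&(P[:,2]>.004)&(P[:,2]<.016)&(C[:,0]-C[:,2]<18)&(C.max(1)<130)
    X=P[k,:2];print(n,k.sum(),cv2.minAreaRect(X.astype(np.float32)*1000),np.round(X.min(0),3),np.round(X.max(0),3))
E
```

```text
[0.327, -0.298, 0.024, -0.0, -0.001, -0.869]
[0.425, -0.124, 0.024, -0.0, -0.001, -0.869]
[0.436, 0.075, 0.024, -0.0, -0.001, -0.869]
[0.359, 0.259, 0.024, -0.0, -0.001, -0.869]
[0.208, 0.39, 0.023, -0.0, -0.001, -0.869]
[0.015, 0.442, 0.023, -0.0, -0.001, -0.869]
top0 598 ((553.281494140625, -174.47891235351562), (97.94738006591797, 72.5507583618164), 5.791276931762695) [ 0.502 -0.21 ] [ 0.603 -0.135]
side0 464 ((553.0274047851562, -166.39590454101562), (98.36561584472656, 76.32626342773438), 5.088690280914307) [ 0.501 -0.206] [ 0.605 -0.127]
```

```bash
python3 -m crank '[[0.327,-0.298,0.024,0,0,-0.87,1],[0.327,-0.298,0.024,0,0,-0.87,1],[0.327,-0.298,0.024,0,0,-0.87,1],[0.327,-0.298,0.024,0,0,-0.87,1]]'
python3 -m crank '[[0.425,-0.124,0.024,0,0,-0.87,1],[0.425,-0.124,0.024,0,0,-0.87,1],[0.425,-0.124,0.024,0,0,-0.87,1],[0.425,-0.124,0.024,0,0,-0.87,1]]'
python3 -m crank '[[0.436,0.075,0.024,0,0,-0.87,1],[0.436,0.075,0.024,0,0,-0.87,1],[0.436,0.075,0.024,0,0,-0.87,1],[0.436,0.075,0.024,0,0,-0.87,1]]'
python3 -m crank '[[0.359,0.259,0.024,0,0,-0.87,1],[0.359,0.259,0.024,0,0,-0.87,1],[0.359,0.259,0.024,0,0,-0.87,1],[0.359,0.259,0.024,0,0,-0.87,1]]'
python3 -m crank '[[0.208,0.39,0.023,0,0,-0.87,1],[0.208,0.39,0.023,0,0,-0.87,1],[0.208,0.39,0.023,0,0,-0.87,1],[0.208,0.39,0.023,0,0,-0.87,1]]'
python3 -m crank '[[0.015,0.442,0.023,0,0,-0.87,1],[0.015,0.442,0.023,0,0,-0.87,1],[0.015,0.442,0.023,0,0,-0.87,1],[0.015,0.442,0.023,0,0,-0.87,1]]'
python3 - <<'E'
from h import *
print(arm.read_state()['joints'])
plan([.55,.2085,.163],down(178.5),1)
E
```

```text
t: 0.5
eef_pos: [0.2666, -0.3917, 0.3011]
tcp_rot: [0.912, 0.411, 0.001, 0.01]
ft_force: [16.1, -6.2, 30.7]
finger_gap: 0.0885
grasp_force: 17.3
t: 0.9
eef_pos: [0.3217, -0.2674, 0.2882]
tcp_rot: [0.795, 0.606, 0.0, -0.001]
ft_force: [-0.7, -1.3, -0.2]
finger_gap: 0.0885
grasp_force: 0.0
t: 1.3
eef_pos: [0.3789, -0.1486, 0.2809]
tcp_rot: [0.638, 0.77, 0.0, -0.0]
ft_force: [-0.0, 1.0, -0.1]
finger_gap: 0.0879
grasp_force: 0.0
t: 1.7
eef_pos: [0.4364, -0.0296, 0.2736]
tcp_rot: [0.449, 0.894, 0.0, -0.0]
ft_force: [-0.1, -0.6, 0.5]
finger_gap: 0.088
grasp_force: 0.0
t: 2.1
eef_pos: [0.4939, 0.0895, 0.2665]
tcp_rot: [0.236, 0.972, 0.0, -0.0]
ft_force: [-0.2, -0.3, 0.0]
finger_gap: 0.0881
grasp_force: 0.0
t: 2.5
eef_pos: [0.5513, 0.2088, 0.2592]
tcp_rot: [0.012, 1.0, -0.0, -0.0]
ft_force: [-0.2, -0.7, 0.3]
finger_gap: 0.0878
grasp_force: 0.0
[ 1.61396793e-01  4.82656550e-01  1.25729274e+00 -1.06535326e-05
  1.40212144e+00 -1.38602339e+00]
[0.004, -0.001, 0.321, -0.0, -0.001, 0.005]
```

```bash
python3 -m crank '[[0,0,0.2,0,0,0,1],[0,0,0.31,0,0,0,1],[0,0,0.32,0,0,0,1],[0,0,0.32,0,0,0,1],[0,0,0.32,0,0,0,0.1],[0,0,0.32,0,0,0,0.1],[0,0,0.32,0,0,0,0.1],[0,0,0.32,0,0,0,0],[0,0,0.32,0,0,0,0],[0,0,0.32,0,0,0,0],[0,0,0.32,0,0,0,0],[0,0,0.32,0,0,0,0]]'
python3 - <<'E'
from h import *
s=snap('top','top1');crop(s,130,230,190,290,5,'top1')
s=arm.read_state();print(s['joints'],s['ft_torque'])
E
```

```text
t: 3.7
eef_pos: [0.5498, 0.2083, 0.1641]
tcp_rot: [0.012, 1.0, -0.0, -0.0]
ft_force: [0.2, -0.6, 0.1]
finger_gap: 0.0261
grasp_force: 0.0
[ 1.60960085e-01  5.75481776e-01  1.39183479e+00 -2.78454596e-05
  1.17433945e+00 -1.38525001e+00] [-0.00600171 -0.15705191  0.01881823]
```

View pics/top1.png

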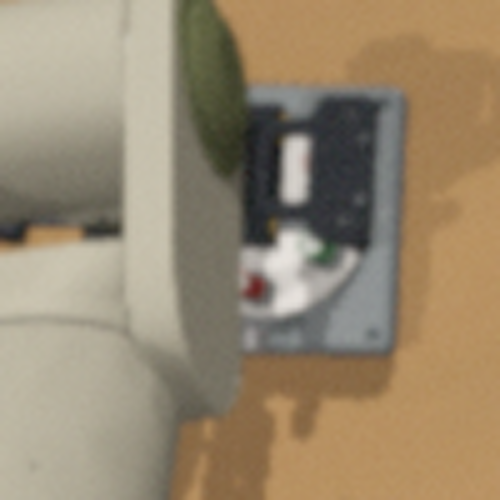

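The arm hides most of the carousel and the fingers are still closing, so I'll let them finish before turning.

```bash
python3 -m crank '[[0,0,0,0,0,0,0],[0,0,0,0,0,0,0],[0,0,0,0,0,0,0],[0,0,0,0,0,0,0]]'
python3 -m crank '[[0,0,0,0,0,0.15,0],[0,0,0,0,0,0.3,0],[0,0,0,0,0,0.5,0],[0,0,0,0,0,0.7,0],[0,0,0,0,0,0.9,0],[0,0,0,0,0,1,0],[0,0,0,0,0,1,0],[0,0,0,0,0,1,0]]'
python3 -c "
from h import *
print(arm.read_state()['ft_torque'],arm.read_state()['joints'])"
```

```text
t: 4.15
eef_pos: [0.5498, 0.2073, 0.1641]
tcp_rot: [0.012, 1.0, -0.001, -0.0]
ft_force: [-0.2, -5.7, 0.6]
finger_gap: 0.0137
grasp_force: 30.0
t: 4.95
eef_pos: [0.55, 0.2077, 0.1641]
tcp_rot: [0.27, 0.963, -0.0, 0.0]
ft_force: [1.2, -6.4, 0.3]
finger_gap: 0.0139
grasp_force: 30.0
[-0.76894318 -0.25719999  0.0175179 ] [ 1.60239703e-01  5.75539424e-01  1.39184942e+00 -1.12795257e-03
  1.17427856e+00 -8.63034930e-01]
```

```bash
python3 -m crank '[[0,0,0,0,0,0.15,0],[0,0,0,0,0,0.3,0],[0,0,0,0,0,0.5,0],[0,0,0,0,0,0.7,0],[0,0,0,0,0,0.9,0],[0,0,0,0,0,1,0],[0,0,0,0,0,1,0],[0,0,0,0,0,1,0],[0,0,0,0,0,1,0]]'
python3 -m crank '[[0,0,0,0,0,0,0.3],[0,0,0,0,0,0,0.4],[0,0,0,0,0,0,0.5],[0,0,0,0,0,0,0.6],[0,0,0,0,0,0,0.6],[0,0,0,0,0,0,0.6],[0,0,0,0,0,0,0.6],[0,0,-0.2,0,0,0,0.8],[0,0,-0.4,0,0,0,1],[0,0,-0.4,0,0,0,1],[0,0,-0.4,0,0,0,1],[0,0,-0.4,0,0,0,1]]'
python3 - <<'E'
from h import *
st=arm.read_state();print(st['joints'])
# probe grasp pose
y=np.radians(5.5);ax=np.array([-np.sin(.349)*np.cos(y),-np.sin(.349)*np.sin(y),np.cos(.349)])
m=np.array([.533,-.172,.092])
Z=-ax;Y=np.array([np.sin(y),-np.cos(y),0]);
for sgn in(1,-1):
    Yv=sgn*Y; X=np.cross(Yv,Z); q=R.from_matrix(np.c_[X,Yv,Z]); print(sgn,q.as_quat())
    print('pre');plan(m+ax*(.035+.045+.09),q,5)
s=snap('side','side1');crop(s,180,300,250,350,6,'side1')
E
```

```text
t: 5.85
eef_pos: [0.5503, 0.208, 0.1641]
tcp_rot: [0.51, 0.86, 0.0, 0.0]
ft_force: [4.2, -4.0, -2.0]
finger_gap: 0.0139
grasp_force: 30.0
t: 7.05
eef_pos: [0.5495, 0.2082, 0.2833]
tcp_rot: [0.511, 0.86, -0.0, -0.0]
ft_force: [0.1, 0.1, 0.0]
finger_gap: 0.088
grasp_force: 0.0
[ 1.60882463e-01  4.61069688e-01  1.22215772e+00 -1.35266912e-05
  1.45939137e+00 -3.38071563e-01]
1 [ 0.98367935  0.04724951  0.17341581 -0.00832976]
pre
[-0.202, -0.167, 0.021, -0.132, 0.087, 0.745]
[-0.251, -0.078, 0.002, -0.132, 0.087, 0.745]
[-0.261, 0.024, -0.012, -0.132, 0.087, 0.745]
[-0.232, 0.122, -0.018, -0.132, 0.087, 0.745]
[-0.167, 0.202, -0.016, -0.132, 0.087, 0.745]
-1 [-0.04724951  0.98367935  0.00832976  0.17341581]
pre
[-0.202, -0.167, 0.021, -0.078, -0.118, -0.441]
[-0.157, -0.209, 0.025, -0.078, -0.118, -0.441]
[-0.103, -0.24, 0.023, -0.078, -0.118, -0.441]
[-0.044, -0.258, 0.018, -0.078, -0.118, -0.441]
[0.017, -0.262, 0.008, -0.078, -0.118, -0.441]
```

View pics/side1.png

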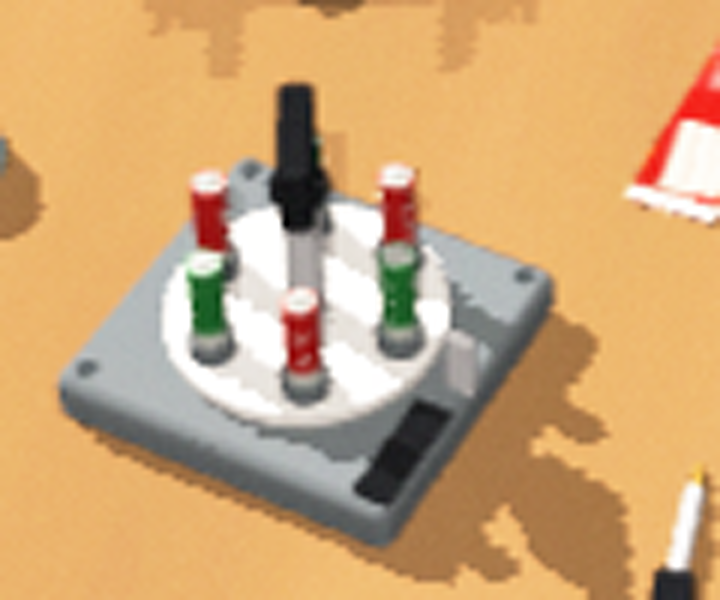

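The side crop shows the plate one click on, a green battery now stands at the pointer (at crop (400,290)), and the knob is free. Before grasping, I'll overlay the probe model on both initial images to refine its pose.

```bash
python3 - <<'E'
from h import *
y=np.radians(5.5);h=np.array([np.cos(y),np.sin(y),0]);w=np.array([-np.sin(y),np.cos(y),0]);t=np.radians(20)
ax=-np.sin(t)*h+np.cos(t)*np.array([0,0,1]);xx=np.cos(t)*h+np.sin(t)*np.array([0,0,1])
m=np.array([.533,-.172,.092]);o=[]
for n,u0,v0 in(('top0',290,205),('side0',265,170)):
    s=load(n);k=8;W,H=50,70
    im=cv2.resize(s['pixels'][v0:v0+H,u0:u0+W],None,fx=k,fy=k,interpolation=cv2.INTER_CUBIC)
    im=np.clip(im.astype(float)*1.6,0,255).astype(np.uint8)
    px=lambda p:tuple(int(round((a-b+.5)*k)) for a,b in zip(proj(s,p),(u0,v0)))
    c=lambda i,j,z:m+xx*i*.01+w*j*.01+ax*z
    q=[(1,1),(1,-1),(-1,-1),(-1,1)]
    for a in range(4):
        i,j=q[a];i2,j2=q[(a+1)%4]
        cv2.line(im,px(c(i,j,0)),px(c(i,j,.06)),(0,255,0),1)
        for z in(0,.06):cv2.line(im,px(c(i,j,z)),px(c(i2,j2,z)),(255,0,0),1)
    org=m+.02*h-[0,0,.092]
    for a in range(4):
        f=lambda a:org+h*.05*q[a%4][0]+w*.035*q[a%4][1]+[0,0,.01]
        cv2.line(im,px(f(a)),px(f(a+1)),(255,255,0),1)
    o.append(im)
save(np.hstack(o),'ov')
E
```

```text
(no output)
```

View pics/ov.png

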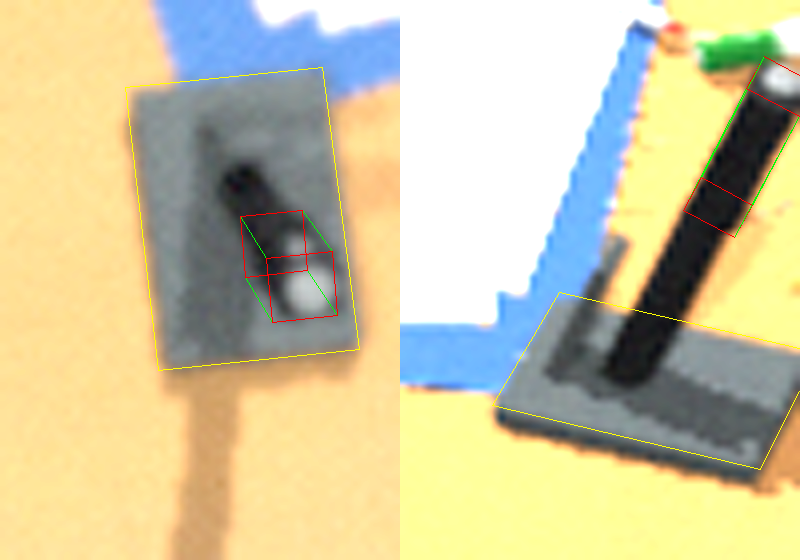

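The overlay fits the foot, handle and button within about 2 mm in both views, with the button at (305,288) on the left and (785,80) on the right. Moving to the pre-grasp pose above the probe, on its axis.

```bash
python3 -m crank '[[-0.202,-0.167,0.021,-0.078,-0.118,-0.441,1],[-0.202,-0.167,0.021,-0.078,-0.118,-0.441,1],[-0.202,-0.167,0.021,-0.078,-0.118,-0.441,1]]'
python3 -m crank '[[-0.157,-0.209,0.025,-0.078,-0.118,-0.441,1],[-0.157,-0.209,0.025,-0.078,-0.118,-0.441,1],[-0.157,-0.209,0.025,-0.078,-0.118,-0.441,1]]'
python3 -m crank '[[-0.103,-0.24,0.023,-0.078,-0.118,-0.441,1],[-0.103,-0.24,0.023,-0.078,-0.118,-0.441,1],[-0.103,-0.24,0.023,-0.078,-0.118,-0.441,1]]'
python3 -m crank '[[-0.044,-0.258,0.018,-0.078,-0.118,-0.441,1],[-0.044,-0.258,0.018,-0.078,-0.118,-0.441,1],[-0.044,-0.258,0.018,-0.078,-0.118,-0.441,1]]'
python3 -m crank '[[0.017,-0.262,0.008,-0.078,-0.118,-0.441,1],[0.017,-0.262,0.008,-0.078,-0.118,-0.441,1],[0.017,-0.262,0.008,-0.078,-0.118,-0.441,1],[0.017,-0.262,0.008,-0.078,-0.118,-0.441,1]]'
python3 - <<'E'
from h import *
y=np.radians(5.5);t=np.radians(20);h=np.array([np.cos(y),np.sin(y),0])
ax=-np.sin(t)*h+np.cos(t)*np.array([0,0,1]);m=np.array([.533,-.172,.092])
print(arm.read_state()['joints'])
q=R.from_quat([-0.04724951,0.98367935,0.00832976,0.17341581])
plan(m+ax*.08,q,1)
E
```

```text
t: 7.4
eef_pos: [0.5337, 0.1287, 0.2759]
tcp_rot: [0.408, 0.912, 0.001, 0.035]
ft_force: [0.2, 0.3, 0.7]
finger_gap: 0.0879
grasp_force: 0.0
t: 7.7
eef_pos: [0.5192, 0.0521, 0.2699]
tcp_rot: [0.3, 0.951, 0.003, 0.072]
ft_force: [-0.3, -0.2, -0.3]
finger_gap: 0.0878
grasp_force: 0.0
t: 8.0
eef_pos: [0.5046, -0.0249, 0.2639]
tcp_rot: [0.187, 0.977, 0.005, 0.107]
ft_force: [0.3, 0.6, -0.6]
finger_gap: 0.0883
grasp_force: 0.0
t: 8.3
eef_pos: [0.4903, -0.1012, 0.2578]
tcp_rot: [0.071, 0.987, 0.008, 0.142]
ft_force: [-0.3, 0.5, -0.5]
finger_gap: 0.0884
grasp_force: 0.0
t: 8.7
eef_pos: [0.4757, -0.1774, 0.2516]
tcp_rot: [-0.045, 0.984, 0.01, 0.173]
ft_force: [-0.1, -0.1, 0.1]
finger_gap: 0.0881
grasp_force: 0.0
[-0.68232865  0.27276338  1.66111064  0.29504171  0.97625451 -2.48178471]
[0.002, -0.001, 0.299, 0.003, -0.001, -0.01]
```

```bash
python3 -m crank '[[0,0,0.1,0,0,0,1],[0,0,0.2,0,0,0,1],[0,0,0.3,0,0,0,1],[0,0,0.3,0,0,0,1],[0,0,0.3,0,0,0,0.3],[0,0,0.3,0,0,0,0.3],[0,0,0.3,0,0,0,0.3],[0,0,0.3,0,0,0,0.3],[0,0,0.3,0,0,0,0.3],[0,0,0.3,0,0,0,0.3],[0,0,0.3,0,0,0,0.3],[0,0,0.3,0,0,0,0.3]]'
python3 -c "
from h import *
s=snap('side','side2');crop(s,250,350,150,240,6,'side2')"
```

```text
t: 9.9
eef_pos: [0.506, -0.1742, 0.1679]
tcp_rot: [-0.047, 0.984, 0.008, 0.174]
ft_force: [-0.4, -0.3, -0.0]
finger_gap: 0.027
grasp_force: 0.0
```

View pics/side2.png

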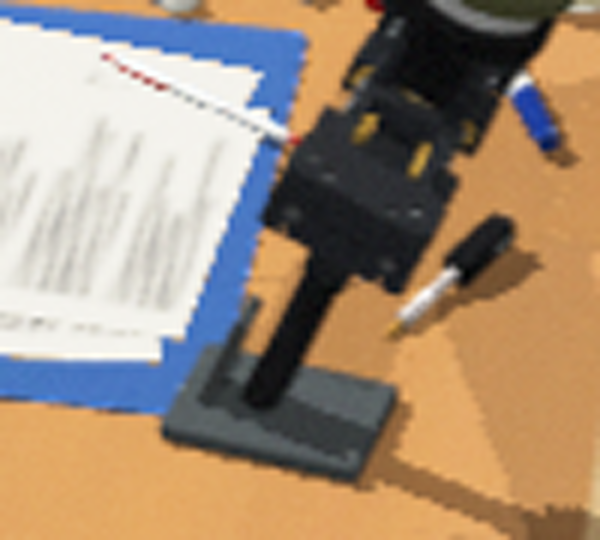

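The fingers sit square round the handle, in line with the tube (handle at about (325,265)). Now I'll close and draw the probe out along its axis.

```bash
python3 -m crank '[[0,0,0,0,0,0,0],[0,0,0,0,0,0,0],[0,0,0,0,0,0,0],[0,0,0,0,0,0,0],[0,0,0,0,0,0,0]]'
python3 -m crank '[[0,0,-0.05,0,0,0,0],[0,0,-0.12,0,0,0,0],[0,0,-0.2,0,0,0,0],[0,0,-0.28,0,0,0,0],[0,0,-0.36,0,0,0,0],[0,0,-0.4,0,0,0,0],[0,0,-0.4,0,0,0,0],[0,0,-0.4,0,0,0,0]]'
python3 - <<'E'
from h import *
s=snap('side','side3');crop(s,250,390,90,240,4,'side3')
E
```

```text
t: 10.45
eef_pos: [0.5064, -0.175, 0.1681]
tcp_rot: [-0.047, 0.984, 0.007, 0.174]
ft_force: [1.2, -5.4, -0.8]
finger_gap: 0.0197
grasp_force: 30.0
t: 11.25
eef_pos: [0.4649, -0.1778, 0.28]
tcp_rot: [-0.047, 0.984, 0.009, 0.173]
ft_force: [0.2, 0.3, -1.3]
finger_gap: 0.0199
grasp_force: 30.0
```

View pics/side3.png

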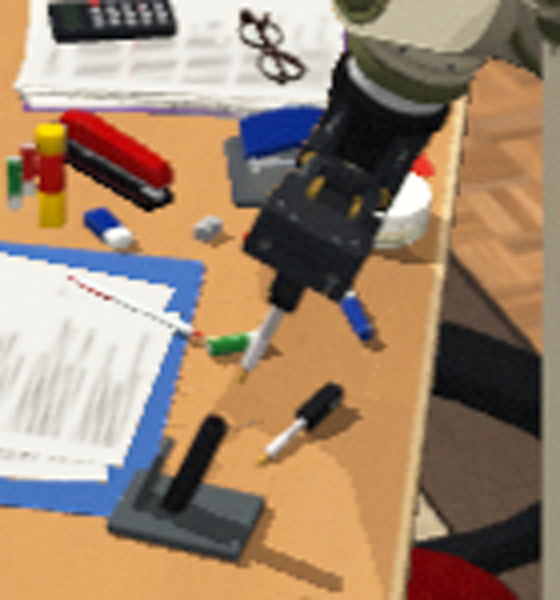

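The probe is out of the tube and held, with its tip at about (243,375). Next: turn it upright and move it high above the station.

```bash
python3 -c "
from h import *
plan([.508,.2085,.33],down(180),4)"
```

```text
[-0.077, 0.317, -0.016, 0.009, 0.166, 0.045]
[-0.067, 0.319, -0.024, 0.009, 0.166, 0.045]
[-0.057, 0.32, -0.031, 0.009, 0.166, 0.045]
[-0.047, 0.321, -0.037, 0.009, 0.166, 0.045]
```

```bash
python3 -m crank '[[-0.02,0.08,-0.01,0,0.04,0.01,0],[-0.04,0.18,-0.01,0,0.08,0.02,0],[-0.07,0.28,-0.016,0.009,0.13,0.04,0],[-0.077,0.317,-0.016,0.009,0.166,0.045,0]]'
python3 -m crank '[[-0.03,0.11,-0.01,0,0.06,0.01,0],[-0.05,0.22,-0.02,0,0.12,0.03,0],[-0.067,0.319,-0.024,0.009,0.166,0.045,0]]'
python3 -m crank '[[-0.02,0.11,-0.01,0,0.06,0.01,0],[-0.04,0.22,-0.02,0,0.12,0.03,0],[-0.057,0.32,-0.031,0.009,0.166,0.045,0]]'
python3 -m crank '[[-0.02,0.11,-0.02,0,0.06,0.01,0],[-0.03,0.21,-0.03,0,0.12,0.03,0],[-0.04,0.29,-0.037,0,0.15,0.04,0],[-0.047,0.321,-0.037,0.009,0.166,0.045,0],[-0.047,0.321,-0.037,0.009,0.166,0.045,0]]'
python3 -c "
from h import *
plan([.508,.2085,.27],down(180),1)"
```

```text
t: 11.7
eef_pos: [0.4761, -0.0792, 0.2924]
tcp_rot: [-0.036, 0.991, 0.007, 0.13]
ft_force: [-0.4, -0.5, -0.1]
finger_gap: 0.0198
grasp_force: 30.0
t: 12.0
eef_pos: [0.4868, 0.0167, 0.3047]
tcp_rot: [-0.023, 0.996, 0.004, 0.086]
ft_force: [0.0, -0.7, -1.2]
finger_gap: 0.0199
grasp_force: 30.0
t: 12.3
eef_pos: [0.4973, 0.1135, 0.3169]
tcp_rot: [-0.012, 0.999, 0.001, 0.043]
ft_force: [0.0, -0.7, -0.6]
finger_gap: 0.0197
grasp_force: 30.0
t: 12.8
eef_pos: [0.5082, 0.209, 0.3292]
tcp_rot: [-0.001, 1.0, -0.001, 0.0]
ft_force: [-0.0, -0.6, -1.0]
finger_gap: 0.0201
grasp_force: 30.0
[0.001, -0.001, 0.197, -0.004, 0.0, 0.003]
```

Descend to about 25 mm above the battery, then check both views with the nominal tip and station projected.

```bash
python3 -m crank '[[0,0,0.06,0,0,0,0],[0,0,0.14,0,0,0,0],[0,0,0.2,0,0,0,0],[0,0,0.2,0,0,0,0],[0,0,0.2,0,0,0,0]]'
python3 - <<'E'
from h import *
st=arm.read_state();p=np.array(st['eef_pos']);q=R.from_quat(st['tcp_rot']);o=[]
tip=p+q.apply([0,0,.158]);sh=p+q.apply([0,0,.08]);print(tip)
for n in('side','top'):
    s=snap(n,n+'4');u,v=map(int,proj(s,tip));k=8;u0,v0=u-24,v-34
    im=cv2.resize(s['pixels'][v0:v0+68,u0:u0+49],None,fx=k,fy=k,interpolation=cv2.INTER_CUBIC)
    px=lambda x:tuple(int(round((a-b+.5)*k)) for a,b in zip(proj(s,x),(u0,v0)))
    print(n,u0,v0,'tip',px(tip),'base',px(sh),'station',px([.508,.2087,.084]))
    for x,c in((tip,(255,255,0)),([.508,.2087,.084],(0,0,255))): cv2.circle(im,px(x),3,c,1)
    o.append(im)
save(np.hstack(o),'c4')
E
```

```text
t: 13.3
eef_pos: [0.5084, 0.2074, 0.2707]
tcp_rot: [0.001, 1.0, -0.001, 0.001]
ft_force: [-0.1, -0.3, 0.3]
finger_gap: 0.0195
grasp_force: 30.0
[0.5087483  0.20707474 0.11273443]
side 222 248 tip (197, 278) base (188, 74) station (200, 354)
top 150 210 tip (197, 280) base (123, 252) station (216, 292)
```

View pics/c4.png

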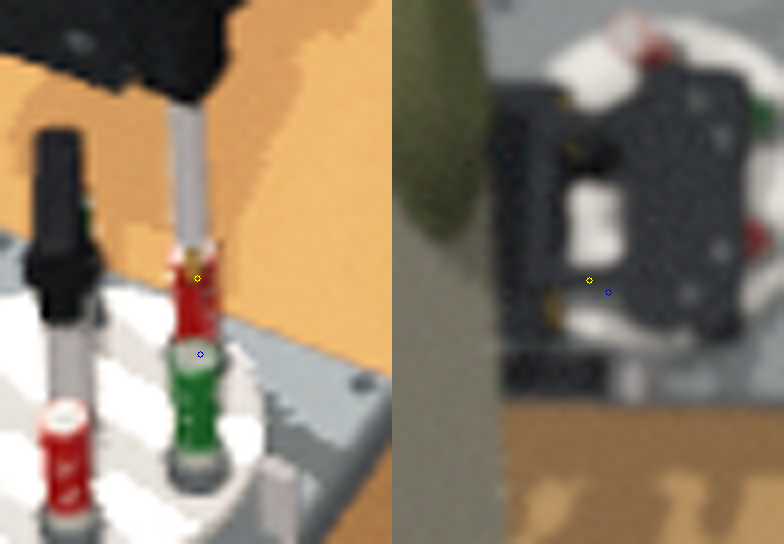

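Side view: the tip is at (193,280) against (197,278) predicted, and the green battery's top is at (195,353) against (200,354). The offset is the same for both, so the tip is aligned over the station and the probe is upright. Lower it in steps, watching the force.

```bash
python3 -m crank '[[0,0,0.03,0,0,0,0],[0,0,0.06,0,0,0,0],[0,0,0.08,0,0,0,0],[0,0,0.08,0,0,0,0]]'
python3 -m crank '[[0,0,0,0,0,0,0]]'
python3 -m crank '[[0,0,0,0,0,0,0]]'
python3 -m crank '[[0,0,0.01,0,0,0,0],[0,0,0.015,0,0,0,0],[0,0,0.015,0,0,0,0]]'
python3 -m crank '[[0,0,0,0,0,0,0]]'
python3 -m crank '[[0,0,0,0,0,0,0]]'
```

```text
t: 13.8
eef_pos: [0.508, 0.2081, 0.2453]
tcp_rot: [0.0, 1.0, -0.001, -0.0]
ft_force: [-0.2, 0.0, 0.0]
finger_gap: 0.0197
grasp_force: 30.0
t: 13.9
eef_pos: [0.5083, 0.2082, 0.2463]
tcp_rot: [0.0, 1.0, -0.001, 0.001]
ft_force: [-0.0, 0.1, -1.0]
finger_gap: 0.0195
grasp_force: 30.0
t: 14.0
eef_pos: [0.5084, 0.2082, 0.2466]
tcp_rot: [0.0, 1.0, -0.001, 0.001]
ft_force: [-0.5, -0.1, -1.3]
finger_gap: 0.0198
grasp_force: 30.0
t: 14.3
eef_pos: [0.5083, 0.2081, 0.2418]
tcp_rot: [0.0, 1.0, -0.001, 0.001]
ft_force: [-0.2, 0.1, -0.0]
finger_gap: 0.0197
grasp_force: 30.0
t: 14.4
eef_pos: [0.5084, 0.2081, 0.242]
tcp_rot: [0.0, 1.0, -0.001, 0.001]
ft_force: [0.4, -0.6, 0.5]
finger_gap: 0.0197
grasp_force: 30.0
t: 14.5
eef_pos: [0.5083, 0.2081, 0.242]
tcp_rot: [0.0, 1.0, -0.001, 0.001]
ft_force: [0.8, 0.2, 0.9]
finger_gap: 0.02
grasp_force: 30.0
```

```bash
python3 -m crank '[[0,0,0.004,0,0,0,0],[0,0,0.008,0,0,0,0],[0,0,0.008,0,0,0,0]]' | grep -E 'pos|force'
for i in 1 2 3 4; do python3 -m crank '[[0,0,0,0,0,0,0]]' | grep ft_; done
python3 -m crank '[[0,0,0.004,0,0,0,0],[0,0,0.008,0,0,0,0],[0,0,0.008,0,0,0,0]]' | grep -E 'pos|force'
for i in 1 2 3 4; do python3 -m crank '[[0,0,0,0,0,0,0]]' | grep ft_; done
```

```text
eef_pos: [0.5083, 0.2081, 0.2394]
ft_force: [0.5, -0.6, 0.3]
grasp_force: 30.0
ft_force: [0.4, -0.3, 0.1]
ft_force: [0.3, -0.4, -0.2]
ft_force: [1.0, -0.1, 0.2]
ft_force: [-0.1, 1.5, -0.3]
eef_pos: [0.5083, 0.2081, 0.237]
ft_force: [0.9, 0.4, 0.9]
grasp_force: 30.0
ft_force: [0.8, -0.2, 1.7]
ft_force: [0.4, 0.2, 0.3]
ft_force: [0.4, 1.0, 1.0]
ft_force: [0.3, -0.2, 1.6]
```

The net force is now about 1.9 N, which means the tip is pushed in about 5 mm, matching the height. One last look.

```bash
python3 -c "
from h import *
s=snap('side','side5');crop(s,222,271,248,316,8,'c5')"
```

```text
(no output)
```

View pics/c5.png

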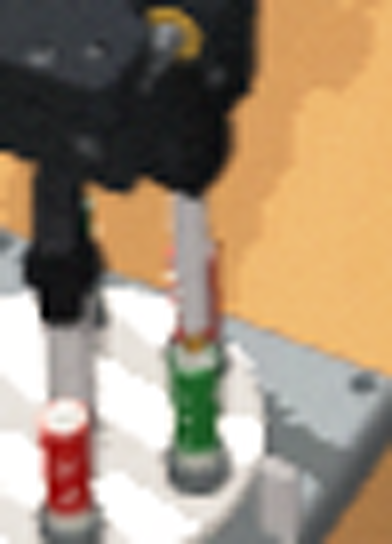

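```bash
python3 - <<'E'
from h import *
for n,c in(('side4',245),('side5',246)):
    s=load(n)
    for v in range(254,296): print(n,v,*[s['pixels'][v,u].tolist() for u in(c,c+1)])
    if n=='side4':
        for z in (0,-.06,-.078): print(z,proj(s,[.5085,.2083,.2705-.08+z]))
    else:
        for z in (0,-.06,-.078): print(z,proj(s,[.5083,.2081,.237-.08+z]))
E
```

```text
side4 254 [18, 21, 20] [18, 18, 20]
side4 255 [22, 21, 21] [17, 18, 20]
side4 256 [19, 20, 23] [20, 21, 19]
side4 257 [21, 21, 24] [20, 19, 18]
side4 258 [22, 23, 23] [17, 14, 19]
side4 259 [15, 17, 20] [18, 21, 19]
side4 260 [18, 17, 19] [40, 33, 28]
side4 261 [121, 118, 113] [101, 98, 98]
side4 262 [169, 162, 160] [156, 150, 149]
side4 263 [173, 167, 166] [163, 156, 155]
side4 264 [171, 167, 162] [165, 157, 156]
side4 265 [173, 165, 165] [162, 155, 153]
side4 266 [171, 165, 163] [163, 157, 155]
side4 267 [174, 166, 165] [166, 158, 157]
side4 268 [171, 164, 161] [164, 159, 157]
side4 269 [171, 167, 166] [165, 159, 157]
side4 270 [176, 169, 167] [165, 158, 156]
side4 271 [172, 166, 165] [166, 161, 158]
side4 272 [174, 167, 165] [166, 160, 158]
side4 273 [176, 167, 166] [167, 163, 162]
side4 274 [175, 166, 165] [169, 162, 161]
side4 275 [172, 166, 165] [169, 163, 161]
side4 276 [174, 170, 166] [169, 163, 162]
side4 277 [172, 166, 164] [169, 163, 161]
side4 278 [172, 168, 164] [173, 165, 159]
side4 279 [160, 135, 87] [150, 126, 90]
side4 280 [175, 134, 76] [166, 128, 79]
side4 281 [158
[... 1927 characters left out ...]
132]
side5 284 [172, 167, 164] [153, 139, 139]
side5 285 [172, 167, 164] [153, 141, 138]
side5 286 [172, 167, 166] [156, 143, 141]
side5 287 [172, 164, 163] [155, 142, 141]
side5 288 [173, 165, 165] [157, 144, 141]
side5 289 [161, 141, 126] [146, 99, 90]
side5 290 [151, 113, 60] [126, 93, 58]
side5 291 [156, 114, 53] [140, 129, 91]
side5 292 [174, 162, 143] [179, 180, 167]
side5 293 [179, 179, 166] [179, 184, 170]
side5 294 [111, 160, 112] [82, 136, 87]
side5 295 [40, 106, 50] [32, 99, 42]
0 (np.float64(245.4397489647924), np.float64(268.3641302121186))
-0.06 (np.float64(246.36031328458816), np.float64(287.4958039179503))
-0.078 (np.float64(246.62554277885215), np.float64(293.0079490579529))
```

The tip rests at the middle of the green battery's top. The visible brass has shrunk from about 4.3 px to 2.6 px, which is roughly 5 mm of push, so I'm handing in.

```bash
python3 -c "
from bench import arm
print(arm.close_job())"
```

```text
the job is handed in; nothing more can be done
None
```

I turned the carousel one click clockwise and let the knob go; the probe is held upright on the middle of the battery now at the pointer, its spring tip pushed in about 5 mm by my measurements. I handed the job in, but no verdict came back. The first move also showed a brief 30 N force I didn't trace, and I never re-measured the bystanders.

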